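Point out the loose cedar block, then push it home

ROBOT

A 6-joint arm with a two-finger parallel gripper is mounted at the origin on the work surface. World frame = base frame: x ahead of the robot, y to its left, z up, the work surface at z = 0. Lengths are in m, angles in degrees, forces in N, time in s.
With the tool pointing down it reaches from about 0.4 to 0.825 m from the base axis. Payload 7 kg.
Tool frame: the origin (TCP) lies midway between the tips of the shut fingers; the grasp point (between the pads) lies 19 mm behind it; z points along the fingers, y is the line along which they close (so a half turn about z gives the same grasp; the last joint's range is limited). The gripper opens to 88 mm and grips with 3 to 60 N. Pads are 19 mm wide; open, the fingers measure 130 mm over their backs; the gripper's body (78 mm by 193 mm) begins 47 mm behind the grasp point.
Start: joints at [-52.42, 20.546, 0.682, 0, -70.136, -16.507], TCP at [0.243, -0.63, 0.227] pointing down, gripper open.
Joint ranges: [-176.03, 176.03], [-82.01, 121.73], [-58.28, 71.71], [-173.87, 95.51], [-174.79, -0.11], [-173.66, 173.66]. Speed limits (degrees/s): [136.94, 136.94, 172.46, 180, 180, 180].

INTERFACE

Orientations are given as a 3x3 rotation matrix whose columns are the frame's x, y, z axes.
In Python, from rig import robot gives the robot as it stands. Calls block until the motion is done:
- robot.goto(position, orientation): joint-space move of the TCP to a pose.
- robot.servo_line(position, ori=None, speed=0.15): straight line of the TCP; ori=None keeps the orientation; speed is the mean speed in m/s.
- robot.movej(angles): joint-space move.
- robot.move_gripper(opening): opening from 0.0 (shut) to 1.0 (fully open); the grip force is fixed at half the most; returns when the fingers have stopped.
- robot.dwell(seconds).
- robot.ik(position, orientation): joint angles nearest the present ones, or None.
- robot.grab_frame(name): name is "scene" or "top"; returns (picture, depth): 384x512x3 uint8, red, green, blue; 384x512 float32, m along the optical axis (not along the pixel's ray), 0 where there is no reading.
- robot.camera_info(name): a dict with "vfov" (degrees; the focal length in pixels is half the picture's height over the tangent of half this angle, whatever the lens; pixels are square), "cx", "cy" (the principal point, pixels), "k1" (the pictures are not rectified: a ray, as slopes to the right and down, at radius r is drawn at 1 + k1 r^2 times it, then the intrinsics apply), "view" (4x4, takes a point from world to camera coordinates). Camera axes: x right, y down, z forward; pixel columns grow to the right and rows downward; lengths in m; the calibration is good to about 2 mm. A picture is of the moment at which its call begins. camera_info takes no time and is no camera call.
A pose or a line that the arm cannot do raises robot.Unreachable and nothing moves.
- robot.job_done(): hands the job in; it is judged then, once.
Readings, each from a call of its own:
- robot.read_t(): time.
- robot.read_qpos(): joint angles.
- robot.read_qvel(): joint speeds.
- robot.read_effort(): joint torques, N m.
- robot.read_position(): TCP position.
- robot.read_tcp_rot(): TCP orientation.
- robot.read_force(): force on the tool from outside, world axes, zero at the start.
- robot.read_ft_torque(): the same for the moment, N m.
- robot.read_grip_width(): opening from 0.0 (shut) to 1.0 (fully open).
- robot.read_finger_force(): force on a finger pad.
Only numpy, scipy, OpenCV 4.12 (cv2) and the standard library are available. Lean on these libraries where they do the work, as an engineer would, in place of code of your own. Each camera call takes 0.05 s, during which the arm holds its last target. There are 200 camera calls.

TASK

In one of the two rain boots on the shoe bench the cedar block has worked its way out of the toe: show me which, by pointing down at the part that sticks out with your fingertips about two centimetres above it, touching nothing, for at least two seconds, and do not point at the block in the other boot. Then push that loose block into the toe with the fingertips until it is fully home, sticking out no farther than the block in the other boot, and move clear. Do not lift anything or shove the boot along, and leave the other boot and everything else on the bench alone.

Things in the scene. Friction and masses are not known exactly. Their poses are not given: they have to be found in the camera images.
- boot_a: the boot with the loose block: a low rain boot, cut like a clog, of dark hard plastic, 282 mm long, 108 mm wide, about 0.6 kg, loose on the bench (a push over about 3 N slides it). A closed hood covers the front half; the rear half is an open collar. Origin: underside, middle of its length and width. Boot frame: +x to the toe, +y to the boot's left side, +z up.
- boot_a_mouth (a point): crown of the mouth of that boot's hood, right above the boot's origin, 90 mm above the bench and the highest point of the boot; ahead of it the hood slopes to the toe. Behind it the walls fall over 34 mm from here to 46 mm above the bench all round the heel; they stand 74 mm apart inside. Axes as the boot's.
- block_a (a joint): how far the loose cedar block has come out of the toe towards the heel (along the boot's -x), in m: 0 is fully home against a stop, it starts at 0.028 to 0.045, 0.06 is the most. It only slides along the boot's x; about 1.2 N of friction holds it where it is left.
- block_a_top (a point): point on the top face of the loose block, on its middle line, 20 mm ahead (toe side) of its end face, 69 mm above the bench; it moves with the block. It lies near the middle of the part that sticks out of the hood at the start. Axes as the boot's.
- block_a_end (a point): centre of the loose block's flat end face, which looks to the heel (boot's -x), 46 mm above the bench; the face is 56 mm wide and 46 mm high (23 to 69 mm above the bench). With the block home it stands 16 mm behind the mouth of the hood; it moves with the block. Axes as the boot's.
- boot_b: the other boot, alike in every way, with its block home. Origin and axes as for the first boot.
- block_b (a joint): the same for the other boot's block, which is home: 0 to 0.002 m.
- block_b_top (a point): the same point on top of the other boot's block, 20 mm ahead of its end face (only the last 16 to 18 mm of that block show behind the hood).
- jar: sealed glass coin jar with a steel lid, 88 mm across, 127 mm high, about 0.85 kg. Origin at its underside.
- stopper: chrome door stopper, a round weight 54 mm across and 53 mm high with a black rubber ring, standing between the boots. Origin at its underside.
- tray: brown ceramic tray, 170 by 230 mm, 26 mm high. Origin at its underside.
- tin: dark round polish tin, 71 mm across, 22 mm high, lying in the tray. Origin at its underside.
- hanger_1: small white plastic hanger with a steel hook, lying flat, 275 mm wide, 130 mm from bar to hook, 7 mm thick. Origin at the middle of its bar, underside.
- hanger_2: a second hanger like the first.
- brush: shoe brush, 170 by 52 mm, 45 mm high, bristles down. Origin at its underside.

How it is judged (in metres and radians):
On the way, in this order (a step that is already met when the one before it is completed fails the run):
1. the fingertips dwell just above the part of the loose block that sticks out, for two seconds, touching nothing, the block not yet moved (horizontal distance between the grasp point and block_a_top below 0.03 m and z of the grasp point in the frame of block_a_top between 0.021 and 0.067 m and contact force between each of the fingers, the arm and anything else below 0.3 N and distance of block_a_top from where it was at the start of the episode below 0.006 m), for 2 s.
2. the loose block is pushed home (value of joint block_a below 0.005 m), for 0.2 s.
At the end, for the whole second after the job is handed in: The loose block is home (within 5 mm of its stop) and the other block still is; the first boot stands flat, at rest and within 30 mm of where it was, the other boot within 10 mm, everything else within 20 mm (value of joint each of block_a, block_b below 0.005 m and distance of boot_a from where it was at the start of the episode below 0.03 m and distance of boot_b from where it was at the start of the episode below 0.01 m and angle between boot_a's own z axis and vertical below 0.05 rad and linear speed of boot_a below 0.01 m/s and distance of each of jar, stopper, tray, tin, hanger_1, hanger_2, brush from where it was at the start of the episode below 0.02 m); the robot touches nothing.
It fails at once if a fingertip is brought down to just above (or onto) the other boot's block (horizontal distance between the grasp point and block_b_top below 0.03 m and z of the grasp point in the frame of block_b_top below 0.067 m).
It fails at once if the other boot or its block is touched, or the first boot is pressed with anything but the fingers (contact force between the arm and boot_a above 3 N or contact force between any of the fingers, the arm and boot_b above 0.5 N).
It fails at once if a boot is lifted or tipped (height (world z) of any of boot_a, boot_b above 0.012 m or angle between boot_a's own z axis and vertical above 0.15 rad).
It fails at once if the boot is shoved along by more than 40 mm, or its block is pulled farther out (distance of boot_a from where it was at the start of the episode above 0.04 m or value of joint block_a above 0.052 m).
It fails at once if the jar, stopper, tray, tin, brush or a hanger is moved or lifted (distance of any of jar, stopper, tray, tin, hanger_1, hanger_2, brush from where it was at the start of the episode above 0.025 m).
It also fails if it takes over 45 s, if anything falls off the work surface, if the arm or the gripper's body presses on something with over 40 N, if the wrist force passes 120 N, or if a joint passes its speed limit or range.

## Working session

There is one attempt and no reset: what is moved stays moved. The work goes in short steps, each a Python script; the robot and the scene stay as the last script left them, time stands still between calls to the robot, and variables do not carry over. Pictures are saved under pics/ and viewed, at most 10 in all, crops included, and the job is handed in when it is done.

```bash
mkdir -p pics; ls; cat > h.py <<'E'
import numpy as np, cv2
from rig import robot
def K(n):
    c=robot.camera_info(n); f=192/np.tan(np.radians(c["vfov"])/2); return c,f
def slopes(n,u,v):
    c,f=K(n); x=(np.asarray(u,float)-c["cx"])/f; y=(np.asarray(v,float)-c["cy"])/f
    rd=np.hypot(x,y); r=rd.copy()
    for _ in range(20): r=rd/(1+c["k1"]*r*r)
    s=np.where(rd>0,r/np.maximum(rd,1e-12),1); return x*s,y*s
def depthpts(n,u,v,d):
    x,y=slopes(n,u,v); V=np.array(robot.camera_info(n)["view"])
    P=np.stack([x*d,y*d,d],-1); return (P-V[:3,3])@V[:3,:3]
def onplane(n,u,v,z):
    x,y=slopes(n,u,v); V=np.array(robot.camera_info(n)["view"])
    D=np.stack([x,y,np.ones_like(x)],-1)@V[:3,:3]; o=-V[:3,3]@V[:3,:3]
    return o+D*((z-o[2])/D[...,2])[...,None]
def cloud(n,d):
    v,u=np.mgrid[:384,:512]; return depthpts(n,u,v,d)
def proj(n,P):
    c,f=K(n); V=np.array(c["view"]); p=np.asarray(P)@V[:3,:3].T+V[:3,3]
    s=p[...,:2]/p[...,2:]; s=s*(1+c["k1"]*(s**2).sum(-1,keepdims=True)); return s*f+[c["cx"],c["cy"]]
E
python3 - <<'E'
from h import *
for n in("scene","top"):
    p,d=robot.grab_frame(n); np.savez("f_"+n,p=p,d=d)
    cv2.imwrite(f"pics/{n}0.png",cv2.resize(p[...,::-1],(800,600)))
    c=robot.camera_info(n); V=np.array(c["view"]); print(n,c["vfov"],c["k1"],-V[:3,:3].T@V[:3,3],(d==0).mean())
E
```

```text
pics
scene 56.105632597941835 -0.08532254901609473 [ 1.08447778 -0.40741465  0.86521016] 0.004292805989583333
top 44.39257077523317 -0.03420915185999224 [ 0.45395952 -0.04179147  1.66533138] 0.0038859049479166665
```

View pics/scene0.png

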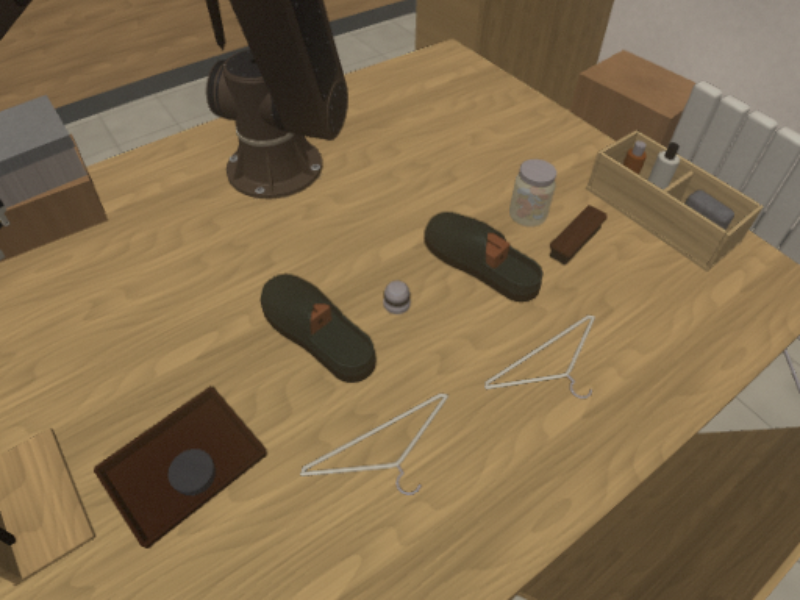

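View pics/top0.png

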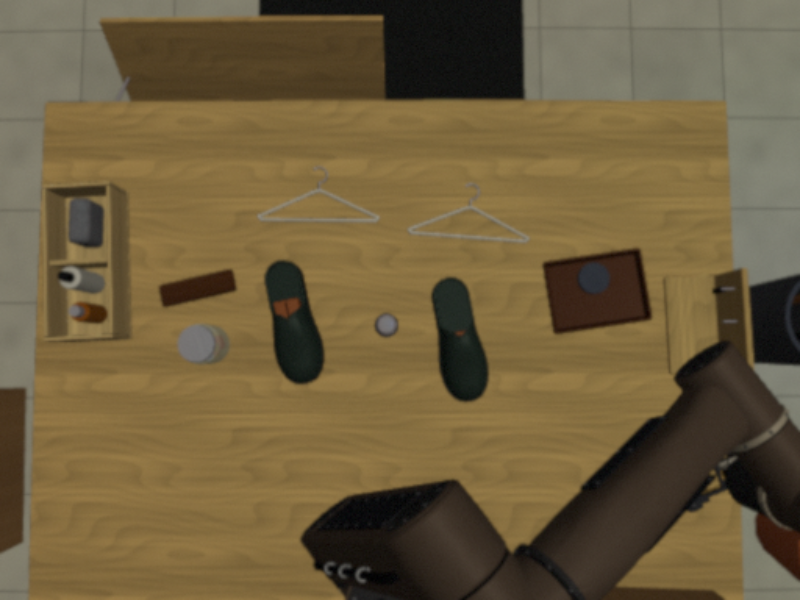

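The scene view shows two dark boots, toes towards the robot, at about (320,325) and (483,255). Top view: the left boot (295,322) shows a large orange block at (288,307). The right one (460,338) shows only a sliver at (459,332). The left boot looks like the loose one, so I'll measure it.

```bash
cat > m.py <<'E'
from h import *
def measure(n,p,d,view=False):
    P=cloud(n,d); hsv=cv2.cvtColor(p,cv2.COLOR_RGB2HSV)
    reg=(P[...,0]>.33)&(P[...,0]<.85)&(abs(P[...,1])<.36)&(d>0)
    out=[]
    for nm,lo,hi in(("L",.05,.32),("R",-.27,.02)):
        r=reg&(P[...,1]>lo)&(P[...,1]<hi)
        org=r&(hsv[...,0]<14)&(hsv[...,1]>120)&(P[...,2]>.03)&(P[...,2]<.085)
        dark=r&(hsv[...,2]<70)&(P[...,2]>.01)&(P[...,2]<.11)
        k,l,s,_=cv2.connectedComponentsWithStats((org|dark).astype(np.uint8)); i=1+s[1:,4].argmax(); b=l==i
        q=P[b][:,:2]; rect=cv2.minAreaRect(q.astype(np.float32)*1000)
        print(n,nm,"boot rect mm",np.round(rect,1).tolist() if 0 else rect,"px",b.sum(),"zmax",np.percentile(P[b][:,2],99).round(3),"orange px",(org&b).sum())
        o=P[org&b]
        c=q.mean(0); ax=cv2.boxPoints(rect)/1000; e=[ax[1]-ax[0],ax[2]-ax[1]]; e=max(e,key=np.linalg.norm); e/=np.linalg.norm(e)
        if e[0]>0:e=-e
        ctr=np.array(rect[0])/1000; lf=np.array([-e[1],e[0]])
        print("  centre",ctr,"toe dir deg",np.degrees(np.arctan2(e[1],e[0])).round(2))
        top=o[(o[:,2]>.058)]
        for t,w in(("all",o),("top",top)):
            if len(w): x=(w[:,:2]-ctr)@e; y=(w[:,:2]-ctr)@lf; print("  ",t,len(w),"x",np.percentile(x,[2,50,98]).round(4),"y",np.percentile(y,[2,50,98]).round(4),"z",np.percentile(w[:,2],[2,50,98]).round(4))
if __name__=="__main__":
    for n in("scene","top"):
        f=np.load(f"f_{n}.npz"); measure(n,f["p"],f["d"])
    f=[cv2.resize(np.load("f_top.npz")["p"][150:270,150:330,::-1],(800,533),interpolation=cv2.INTER_CUBIC)]
    cv2.imwrite("pics/crop_top.png",cv2.convertScaleAbs(f[0],alpha=1.8))
E
python3 m.py
```

```text
scene L boot rect mm ((539.7615356445312, 201.755126953125), (267.77716064453125, 88.462646484375), 16.31123161315918) px 2198 zmax 0.091 orange px 226
  centre [0.53976154 0.20175513] toe dir deg -163.69
   all 226 x [-0.0408 -0.0271  0.0033] y [-0.0294 -0.0026  0.0233] z [0.0358 0.0691 0.0726]
   top 181 x [-0.0406 -0.0237  0.0039] y [-0.0294 -0.0065  0.0231] z [0.0589 0.0699 0.0726]
scene R boot rect mm ((500.60882568359375, -165.71636962890625), (264.2315368652344, 89.599609375), 14.38542366027832) px 2569 zmax 0.091 orange px 142
  centre [ 0.50060883 -0.16571637] toe dir deg -165.61
   all 142 x [-0.0081 -0.0061  0.01  ] y [-0.0272 -0.0074  0.0161] z [0.0323 0.0651 0.0725]
   top 88 x [-0.008  -0.0042  0.0102] y [-0.0274 -0.0095  0.0143] z [0.0585 0.0689 0.073 ]
top L boot rect mm ((530.8286743164062, 201.91162109375), (275.1128845214844, 105.31327819824219), 6.990996837615967) px 1962 zmax 0.093 orange px 152
  centre [0.53082867 0.20191162] toe dir deg -173.01
   all 152 x [-0.0481 -0.0338 -0.0146] y [-0.0353 -0.009   0.0178] z [0.0603 0.0688 0.0789]
   top 149 x [-0.0481 -0.0334 -0.0145] y [-0.0354 -0.0097  0.0175] z [0.0614 0.069  0.079 ]
top R boot rect mm ((490.28955078125, -164.9371337890625), (274.3048400878906, 103.1072998046875), 6.010826110839844) px 1922 zmax 0.092 orange px 9
  centre [ 0.49028955 -0.16493713] toe dir deg -173.99
   all 9 x [-0.0165 -0.0136 -0.0098] y [-0.0079 -0.0019  0.0045] z [0.0642 0.0679 0.0755]
   top 9 x [-0.0165 -0.0136 -0.0098] y [-0.0079 -0.0019  0.0045] z [0.0642 0.0679 0.0755]
```

View pics/crop_top.png

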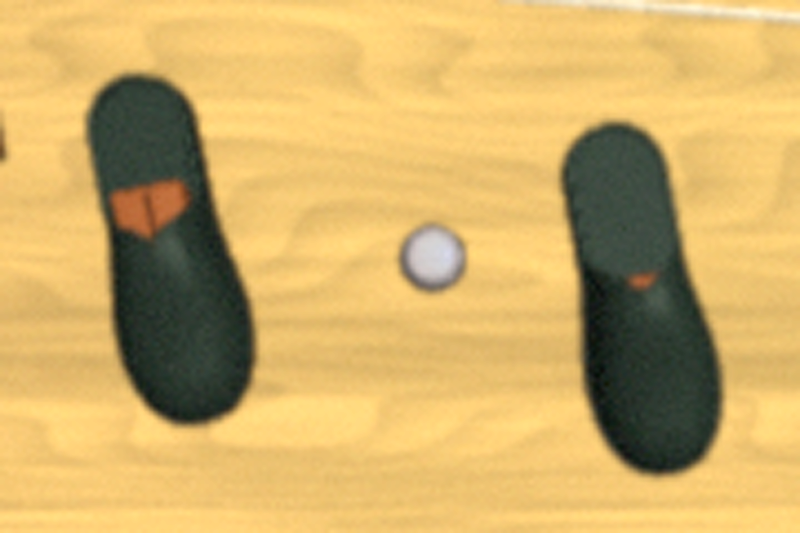

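The crop settles it: the left boot's block sticks out well (orange, (110–190, 180–240)), while the right one shows only a sliver at (642,281). Next I need the axis, which I'll take from PCA, the block's end edge and its groove line.

```bash
python3 - <<'E'
from h import *
f=np.load("f_top.npz"); p,d=f["p"],f["d"]; s=180/800
def px(x,y): return onplane("top",np.array(150+x*s),np.array(150+y*s),.069)
c1,c2,g1,g2=[px(*a) for a in((110,192),(187,180),(148,184),(153,236))]
print("corners",c1,c2,"width",np.linalg.norm(c1-c2)); n=c2-c1; print("axis from edge",np.degrees(np.arctan2(-n[0],n[1]))if 0 else np.degrees(np.arctan2(n[1],n[0]))-90)
g=g2-g1; print("groove",g1,g2,np.degrees(np.arctan2(g[1],g[0])))
P=cloud("top",d); hsv=cv2.cvtColor(p,cv2.COLOR_RGB2HSV)
# vertical-projection footprint of L boot
m=(d>0)&(P[...,2]>.012)&(P[...,2]<.11)&(P[...,1]>.1)&(P[...,1]<.29)&(P[...,0]>.36)&(P[...,0]<.7)&((hsv[...,2]<70)|(hsv[...,0]<14))
k,l,st,_=cv2.connectedComponentsWithStats(m.astype(np.uint8)); b=l==1+st[1:,4].argmax()
q=P[b][:,:2]; w=np.linalg.svd(q-q.mean(0))[2][0] if len(q)<3000 else 0; w=-w if w[0]>0 else w
print("pca",q.mean(0),np.degrees(np.arctan2(w[1],w[0])))
for a in(0,):
    e=w; lf=np.array([-e[1],e[0]]); x=(q-q.mean(0))@e; y=(q-q.mean(0))@lf
    o=np.argsort(x); print("x range",x.min(),x.max())
    for lo in np.arange(-.13,.13,.02):
        k=(x>lo)&(x<lo+.02); print(round(lo+.01,2),np.percentile(y[k],[2,98]).round(3),y[k].ptp() if 0 else np.mean(np.percentile(y[k],[2,98])).round(4))
z=P[b]; t=z[z[:,2]>.084]; print("crown pts",len(t),t.mean(0))
E
```

```text
corners [0.57132898 0.24378674 0.069     ] [0.58037376 0.18476673 0.069     ] width 0.05970903919295632
axis from edge -171.2872420004976
groove [0.57738949 0.21467237 0.069     ] [0.53749106 0.21046891 0.069     ] -173.98584942841944
pca [0.52527442 0.20240594] -166.4404830181531
x range -0.1445854416943281 0.13120573421983758
-0.12 [-0.037  0.037] 0.0001
-0.1 [-0.04   0.038] -0.0009
-0.08 [-0.04   0.039] -0.0004
-0.06 [-0.041  0.037] -0.0017
-0.04 [-0.039  0.037] -0.0009
-0.02 [-0.038  0.037] -0.0001
0.0 [-0.041  0.04 ] -0.0005
0.02 [-0.046  0.042] -0.0019
0.04 [-0.05   0.046] -0.0019
0.06 [-0.052  0.045] -0.0033
0.08 [-0.052  0.043] -0.0049
0.1 [-0.046  0.038] -0.0041
0.12 [-0.035  0.028] -0.0034
crown pts 178 [0.52181555 0.20587523 0.08872948]
```

```bash
cat >> h.py <<'E'
A=np.radians(-168); e=np.array([np.cos(A),np.sin(A),0]); END=np.array([.5765,.2143,0])
def R(s):
    z=np.array([0,0,-1.]); y=s*e; return np.stack([np.cross(y,z),y,z],1)
E
python3 - <<'E'
from h import *
T=END+.020*e; 
robot.move_gripper(0.0)
q0=np.array(robot.read_qpos()); best=None
for s in(1,-1):
    q=robot.ik(T+[0,0,.22],R(s)); print(s,q)
    if q is not None and (best is None or np.abs(np.array(q)-q0).max()<best[0]): best=(np.abs(np.array(q)-q0).max(),s)
s=best[1]; open("s","w").write(str(s))
robot.goto(T+[0,0,.22],R(s)); robot.servo_line(T+[0,0,.120],speed=.1)
print(robot.read_t(),robot.read_position(),robot.read_force())
for n in("scene","top"):
    p,d=robot.grab_frame(n); np.savez("g_"+n,p=p,d=d)
u,v=proj("scene",T+[0,0,.1]).astype(int); print(u,v)
p=np.load("g_scene.npz")["p"][v-60:v+60,u-80:u+80,::-1]
cv2.imwrite("pics/near.png",cv2.convertScaleAbs(cv2.resize(p,(800,600),interpolation=cv2.INTER_CUBIC),alpha=1.6))
E
```

```text
1 [ 39.46898885  13.35011754 -10.31737685   0.         -66.33250562
 -27.46898885]
-1 [ 39.46898885  13.35011754 -10.31737685   0.         -66.33250562
 152.53101115]
5.8167 [0.55737758 0.21039637 0.12068709] [ 0.18245038  0.38230401 -0.36504566]
316 149
```

View pics/near.png

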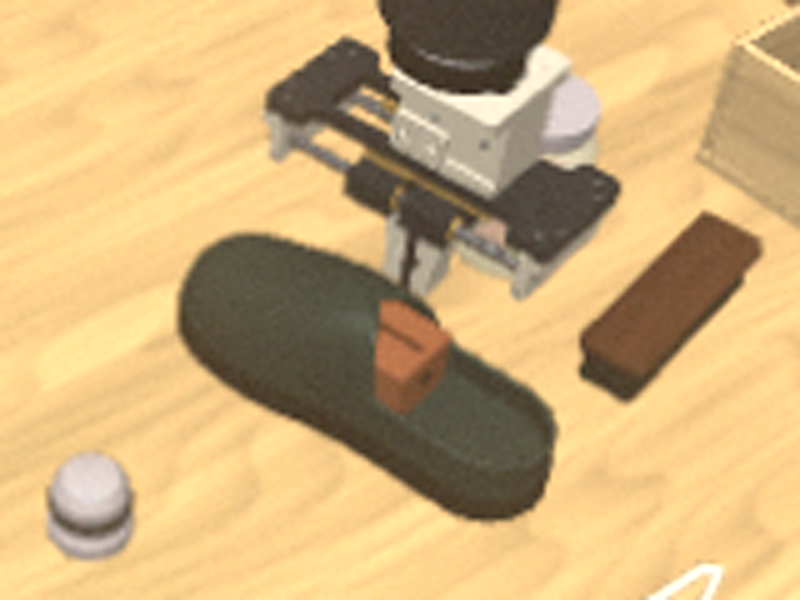

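The near view shows the tips (410,290) hanging above the protruding block, whose top is around (410,330) with end edge (400,382)–(450,345). I'll cross-check that edge, then lower and point.

```bash
python3 - <<'E'
from h import *
f=lambda x,y:onplane("scene",np.array(236+x/5),np.array(89+y/5),.069)
a,b=f(402,382),f(450,345); print(a,b,np.linalg.norm(a-b),(a+b)/2, np.degrees(np.arctan2((a-b)[1],(a-b)[0]))-90)
print(f(380,327),f(425,352))
T=END+.020*e
robot.servo_line(T+[0,0,.090],speed=.06); print(robot.read_position(),robot.read_force())
robot.dwell(2.6); print(robot.read_t(),robot.read_position(),robot.read_force())
robot.servo_line(T+[0,0,.15],speed=.1)
E
```

```text
[0.58597378 0.18787303 0.069     ] [0.57942319 0.23380922 0.069     ] 0.046400904694118124 [0.58269848 0.21084113 0.069     ] -171.88422482749507
[0.54257775 0.20814672 0.069     ] [0.57502074 0.21677515 0.069     ]
[0.55699688 0.21012881 0.08982146] [ 0.42031969 -0.16677869  0.0208384 ]
9.1667 [0.5569515  0.21015714 0.08999431] [-0.49662071  0.36616064  0.25240874]
```

```bash
cat > push.py <<'E'
from h import *
def F(): 
    v=[]
    for _ in range(8): robot.dwell(.02); v.append(robot.read_force())
    return np.mean(v,0)
S=END-.035*e
robot.servo_line(S+[0,0,.15],speed=.15); f0=F()
robot.servo_line(S+[0,0,.050],speed=.08); print("down",F()-f0,robot.read_t())
k=0
x=-.035; f0=F()
while x<.025:
    x+=.003; robot.servo_line(END+x*e+[0,0,.05],speed=.03); g=-(F()-f0)@e
    print(round(x,3),round(g,2),round((robot.read_position()-END)@e,4))
    if g>2.5: break
    if robot.read_t()>32: break
print(robot.read_t())
p,d=robot.grab_frame("scene"); np.savez("h_scene",p=p,d=d)
p=p[89:209,236:396,::-1]
cv2.imwrite("pics/pushed.png",cv2.convertScaleAbs(cv2.resize(p,(800,600),interpolation=cv2.INTER_CUBIC),alpha=1.6))
E
python3 push.py
```

```text
down [ 0.38243993  0.06975969 -0.1321907 ] 12.1
-0.032 -0.06 -0.032
-0.029 0.05 -0.029
-0.026 0.16 -0.026
-0.023 0.53 -0.0231
-0.02 -0.16 -0.02
-0.017 0.05 -0.0169
-0.014 0.44 -0.0139
-0.011 0.6 -0.0108
-0.008 0.26 -0.0078
-0.005 0.32 -0.0049
-0.002 0.42 -0.0018
0.001 0.15 0.0012
0.004 0.39 0.0042
0.007 0.07 0.0072
0.01 0.16 0.0102
0.013 0.32 0.0131
0.016 3.06 0.0157
18.75
```

View pics/pushed.png

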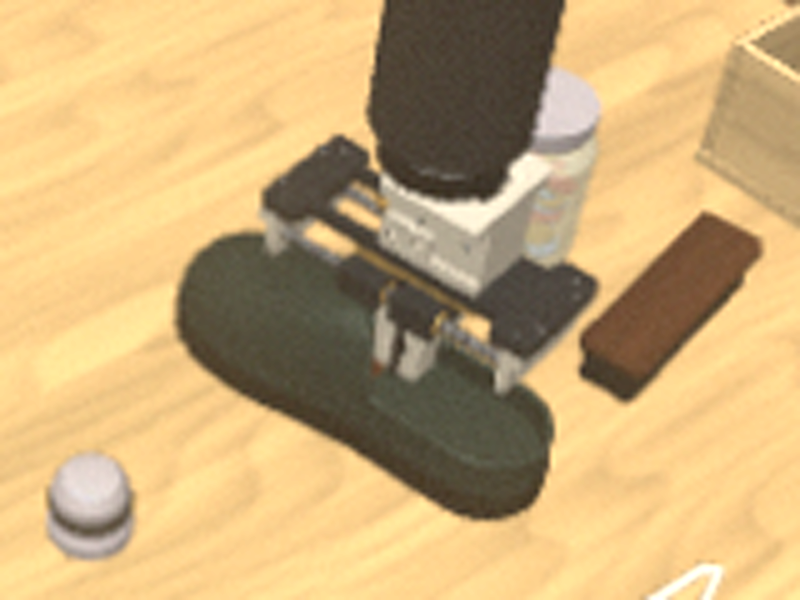

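The fingers are in the collar at (405,350) against the block, and only a sliver of orange is left at (378,368). The force jumped to 3 N, so it's on the stop. I'll retreat and compare with the other boot.

```bash
python3 - <<'E'
from h import *
robot.servo_line(END-.02*e+[0,0,.05],speed=.08); robot.servo_line(END-.02*e+[0,0,.22],speed=.15)
robot.movej([-15]+list(robot.read_qpos()[1:])); print(robot.read_t(),robot.read_position())
from m import measure
for n in("scene","top"):
    p,d=robot.grab_frame(n); 
    if n=="top": cv2.imwrite("pics/fin.png",cv2.convertScaleAbs(cv2.resize(p[150:270,150:330,::-1],(800,533),interpolation=cv2.INTER_CUBIC),alpha=1.8))
    else:
        measure(n,p,d)
        cv2.imwrite("pics/fin2.png",cv2.convertScaleAbs(cv2.resize(p[120:264,152:360,::-1],(800,554),interpolation=cv2.INTER_CUBIC),alpha=1.6))
E
```

```text
22.7083 [ 0.53489401 -0.34083966  0.2188815 ]
scene L boot rect mm ((538.099853515625, 203.89596557617188), (264.6971435546875, 91.20352935791016), 16.040359497070312) px 2175 zmax 0.091 orange px 61
  centre [0.53809985 0.20389597] toe dir deg -163.96
   all 61 x [-0.0085 -0.0062  0.0042] y [-0.0288 -0.0157  0.0017] z [0.0347 0.0658 0.072 ]
   top 39 x [-0.008  -0.004   0.0049] y [-0.0293 -0.0166  0.001 ] z [0.0595 0.0692 0.0726]
scene R boot rect mm ((502.0958251953125, -166.12799072265625), (261.5758972167969, 89.78630065917969), 14.079614639282227) px 2536 zmax 0.091 orange px 145
  centre [ 0.50209583 -0.16612799] toe dir deg -165.92
   all 145 x [-0.0075 -0.0046  0.0103] y [-0.028  -0.0099  0.0144] z [0.0321 0.0634 0.0721]
   top 88 x [-0.0065 -0.0031  0.0112] y [-0.0276 -0.0095  0.014 ] z [0.0585 0.0689 0.0722]
```

View pics/fin.png

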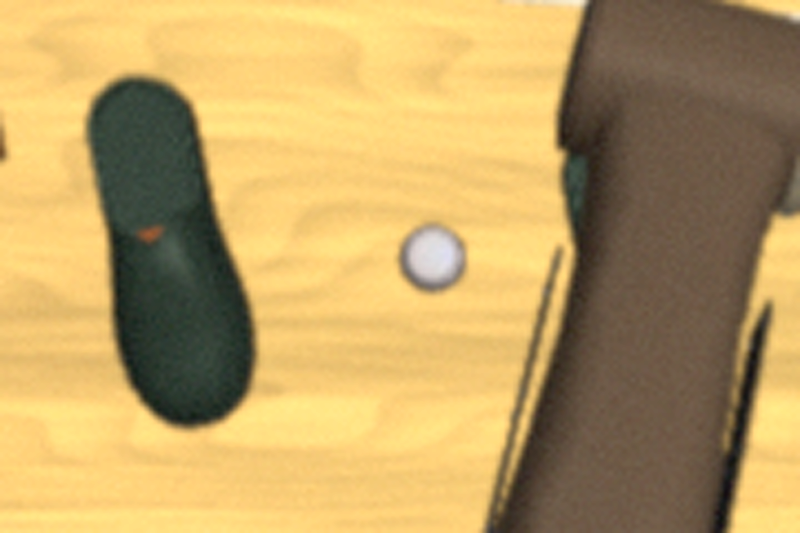

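View pics/fin2.png

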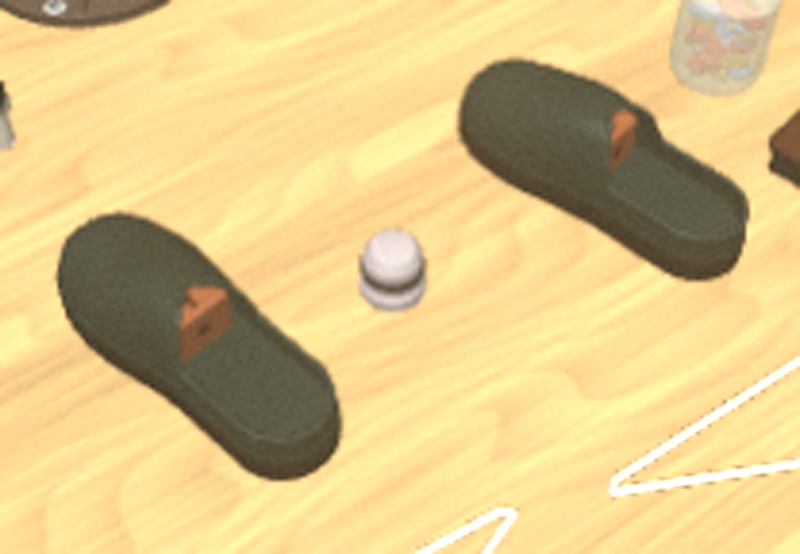

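The block's sliver at (150,235) in the top view, behind the hood, matches the other boot's sliver from the first top view. In the scene view its end measures −8 mm against −7 mm on the other boot, so it is home. The boot has barely moved and the arm is clear.

```bash
python3 -c "
from rig import robot
robot.dwell(.3); print(robot.job_done())"
```

```text
the job is handed in; nothing more can be done
None
```

The loose block was in the left boot (the one on the robot's left, beside the jar): I pointed at it for 2.6 s without touching, pushed it home level with the other boot's block, moved clear and handed the job in; no verdict came back.

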